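# Lay the try square to the cut line

### The job

Take the try square out of its fitted tray and lay it on the marked board, ready for scribing the cut: the brass face of its stock flush along its whole length against the board's near edge, the blade lying flat across the board with its outer edge on the pencil line and the blade on the side without the pencilled cross. Do not shove the board out of its place, and let go of the square.

Things in the scene. Friction and masses are not known exactly. Their poses are not given: they have to be found in the camera images.
- stock (a point): Centre, half-way up, of the try square's dark wooden stock: 34 mm wide (x), 120 long (y), 32 high. x runs along the steel blade away from the stock, y along the stock to its blade end, z up. The brass face, x = +17 mm, goes against the board. Square 0.27 kg; balance point near x +57, y +25, so on bare bench the blade's end tips down; with the blade over the board it lies level.
- blade (a point): Grip point on the steel blade, mid-width and mid-thickness, over the tray's finger cut-outs; x +57, y +40 mm from point stock, same axes. The blade is 3 mm thick, 40 wide (y +20 to +60), 150 long past the brass face, its underside 14.5 mm over the stock's. On the board no finger fits under its edges; the stock's upper 18 mm stand above the board to be held.
- face_heel (a point): Point on the brass face 5 mm from the stock's blade end, 7 mm over its underside (x +17, y +55, z -9 mm from point stock).
- face_toe (a point): Point on the brass face 5 mm from the stock's other end, 7 mm over its underside (x +17, y -55, z -9 mm from point stock).
- blade_edge (a point): Point on the blade's outer edge (in line with the stock's end), underside, 20 mm past the brass face (x +37, y +60, z -1.5 mm from point stock).
- blade_tip (a point): Middle of the blade's far end, underside (x +167, y +40, z -1.5 mm from point stock).
- board: Pale planed board on the bench, 130 mm (x) by 380 (y), 14 thick, 0.55 kg, loose; its far edge stands against a low fixed stop (10 mm high, 24 wide), so a push from the near side cannot shift it. Origin: centre of the underside; x away from the robot, near edge at x = -65 mm. A yellow pencil lies across its right end.
- line_end (a point): Near end of the 2 mm wide pencil line, on the top arris of the board's near edge (x -65, y +50, z 14 mm in the board's frame, same axes). The line runs 53 mm along the board's x from here; a pencilled cross marks the waste side, +y of the line.
- tray: Fixed tool tray, 224 (x) by 195 mm, 48 high, left or right of the board; origin: centre of its underside. The square lies in it, axes parallel, stock sunk 2 mm below the top with 3 mm play, so no finger gets beside it. At point blade, cut-outs 60 mm long (x) reach 42 mm out from each blade edge and down to 4 mm over the bench; there the blade's underside is 26.5 mm over the bench.
Mind the look-alikes: they are no part of the job. Leave any green look-alike of the part that bears stock alone.

How it is judged:
At the end, for the whole second after the job is handed in: The square lies flat: both ends of its brass face within 2.5 mm of the near edge, stock down on the bench (3 mm), blade down across the board (4 mm), its outer edge within 4 mm of the line, blade on the side away from the cross; the board within 20 mm of its starting place (x of face_heel in the frame of board between -0.0675 and -0.063 m and x of face_toe in the frame of board between -0.0675 and -0.063 m and y of blade_edge in the frame of board between 0.046 and 0.054 m and z of blade_tip in the frame of board between 0.012 and 0.018 m and z of each of face_toe, face_heel in the frame of board below 0.01 m and x of blade_tip in the frame of board above 0.05 m and y of face_toe in the frame of board below 0 m and distance of board from where it was at the start of the episode below 0.02 m); the robot touches nothing.
It fails at once if the board is shoved more than 20 mm from its place (distance of board from where it was at the start of the episode above 0.02 m).
It also fails if it takes over 51 s, if anything falls off the work surface, if the arm or the gripper's body presses on something with over 40 N, if the wrist force passes 120 N, or if a joint passes its speed limit or range.

### The arm

A 6-joint arm with a two-finger parallel gripper is mounted at the origin on a cart in front of the work surface, level with it; the furniture and walls round the work are solid. World frame = base frame: x ahead of the robot, y to its left, z up, the work surface at z = 0. Lengths are in m, angles in rad, forces in N, time in s.
With the tool pointing down it reaches from about 0.375 to 0.975 m from the base axis. Payload 3.8 kg.
Tool frame: the origin (TCP) lies midway between the tips of the shut fingers; the grasp point (between the pads) lies 19 mm behind it; z points along the fingers, y is the line along which they close (so a half turn about z gives the same grasp; the last joint's range is limited). The gripper opens to 85 mm and grips with 20 to 120 N. Pads are 22 mm wide; open, the fingers measure 114 mm over their backs; the gripper's body (76 mm by 85 mm) begins 54 mm behind the grasp point. The pads swing forward as they close: fully open they stand 13 mm farther back than shut.
Start: joints at [-1.252, 0.264, 1.604, -0, 1.274, -0.037], TCP at [0.235, -0.633, 0.207] pointing down, gripper open.
Joint ranges: [-2.63, 2.63], [-0.94, 2.18], [0.31, 2.57], [-1.31, 4.45], [0, 2.66], [-2.55, 2.55]. Speed limits (rad/s): [2.57, 2.57, 3.14, 3.14, 3.14, 3.14].

### API

Orientations are given as a rotation vector (axis times angle).
In Python, from workcell import sensors, viewer, job gives the robot as it stands.
- The arm moves only by the shell command python3 -m inch 'ROWS' [FORCE]. ROWS is JSON, one flat list of numbers, 7 for each row, row after row: the shift along the tool's x, y, z in mm, then the turn, a rotation vector about the tool's x, y, z in degrees, then the finger opening in mm, from 0 to 85.4. A call has exactly 8 rows; each row shifts and turns the commanded pose from where the row before left it, along the tool's axes as they then stand; what a row does not reach is not made up. A row lasts 1/10 s, in which the tool goes at most 50 mm and 8.59 degrees, less where a joint would pass 70% of its speed; a pose out of reach is approached as far as the arm can. A call is refused whole if a number of a shift passes 50 or a number of a turn 8.59, either way. A call with a gripper value outside its range is refused whole. The fingers move at their own pace and stop on an object; FORCE is the grip in N (left out, the last holds). Time passes only in rows, so rows that do not move let the fingers close, or fill a call up. It gives the time, the measured TCP pose, the force, the opening and the grip force at its end, in the units of the state.
- sensors.read_state(): the state, without advancing time (a new reading comes with each control period).
- viewer.read_camera(name): name is "scene" or "top" or "wrist"; returns the picture (384x512x3 uint8, red, green, blue); there is no depth.
- viewer.camera_params(name): a dict with "K" (3x3 intrinsics, pixels), "world_to_cam" (4x4, takes a point from world to camera coordinates). Camera axes: x right, y down, z forward; pixel columns grow to the right and rows downward; lengths in m; the calibration is good to about 2 mm. A picture is of the moment at which its call begins: read the wrist's pose just before it. camera_params takes no time and is no camera call; for the wrist camera it gives the pose at the moment of the call.
- job.finish_job(): hands the job in; it is judged then, once.
The state is a dict: "time": time; "q": joint angles; "joint_vel": joint speeds; "joint_torque": joint torques, N m; "tool_pos": TCP position; "tcp_rot": TCP orientation; "wrist_force": force on the tool from outside, world axes, zero at the start; "torque": the same for the moment, N m; "width": opening from 0.0 (shut) to 1.0 (fully open); "grip_force": force on a finger pad.
Only numpy, scipy, OpenCV 4.12 (cv2) and the standard library are available. Lean on these libraries where they do the work, as an engineer would, in place of code of your own. Each camera call takes 0.05 s, during which the arm holds its last target. There are 200 camera calls.

## Working session

There is one attempt and no reset: what is moved stays moved. The work goes in short steps, Python scripts to look and compute and a shell command to move; the robot and the scene stay as the last step left them, time stands still between calls to the robot, and variables do not carry over. Pictures are saved under pics/ and viewed, at most 10 in all, crops included, and the job is handed in when it is done.

```bash
mkdir -p pics
python3 - <<'E'
from workcell import sensors, viewer
import cv2, numpy as np
s=sensors.read_state(); print(s['time'],s['tool_pos'],s['tcp_rot'],s['width'])
for n in('top','scene'):
    im=viewer.read_camera(n); cv2.imwrite(f'pics/{n}0.png',im[:,:,::-1]); p=viewer.camera_params(n); print(n,p['K'],p['world_to_cam'])
a=cv2.imread('pics/top0.png');cv2.imwrite('pics/top0b.png',cv2.resize(a,(800,600),interpolation=cv2.INTER_CUBIC))
E
```

```text
0.0 [ 0.23489063 -0.63195981  0.20572355] [-3.08977283e+00 -5.55563200e-01  5.19750455e-04] 0.998137140291068
top [[475.63139327   0.         261.31032858]
 [  0.         475.63139327 190.34416695]
 [  0.           0.           1.        ]] [[-1.82478605e-02 -9.99833341e-01 -5.53107829e-04 -1.59215163e-02]
 [-9.96582550e-01  1.82330994e-02 -8.05653498e-02  5.10227587e-01]
 [ 8.05620077e-02 -9.18927652e-04 -9.96749175e-01  1.76167439e+00]
 [ 0.00000000e+00  0.00000000e+00  0.00000000e+00  1.00000000e+00]]
scene [[488.70670849   0.         248.68052497]
 [  0.         488.70670849 199.65697441]
 [  0.           0.           1.        ]] [[-0.63148093 -0.77524159 -0.01524187  0.28681741]
 [-0.45398587  0.38559142 -0.80325344  0.29570087]
 [ 0.62859261 -0.50031963 -0.59544235  1.51824391]
 [ 0.          0.          0.          1.        ]]
```

View pics/top0b.png

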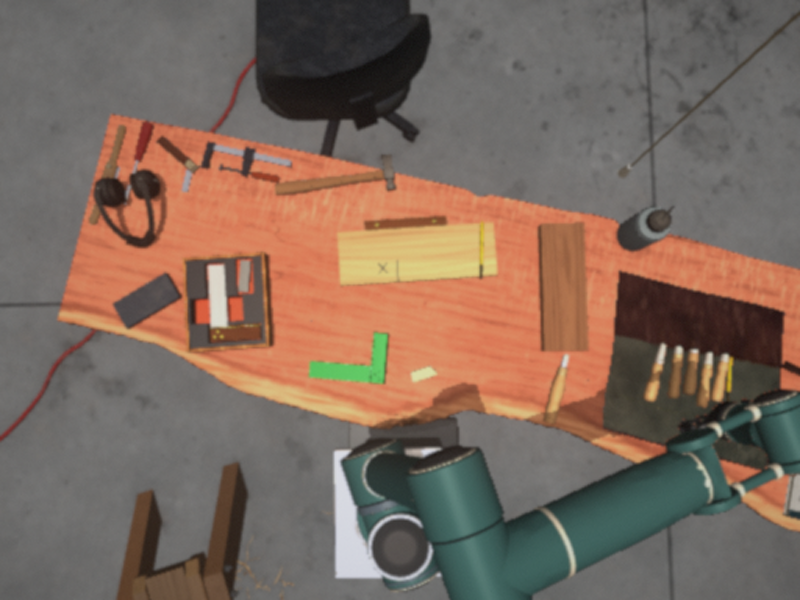

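View pics/scene0.png

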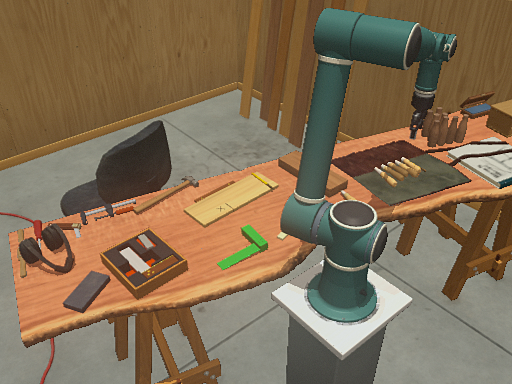

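```bash
cat > h.py <<'E'
import numpy as np
from workcell import viewer
def ray(p,uv,z):
    K=np.array(p['K']);T=np.array(p['world_to_cam']);R=T[:3,:3];c=-R.T@T[:3,3]
    d=R.T@np.linalg.inv(K)@np.array([uv[0],uv[1],1]); return c+d*(z-c[2])/d[2]
def proj(p,X):
    T=np.array(p['world_to_cam']);q=T[:3,:3]@np.array(X)+T[:3,3];q=np.array(p['K'])@q;return q[:2]/q[2]
E
python3 - <<'E'
import cv2,numpy as np
a=cv2.imread('pics/top0.png')
b=np.hstack([cv2.resize(a[155:230,112:180],None,fx=7,fy=7,interpolation=cv2.INTER_CUBIC)[:525,:300*2-124]])
c=cv2.resize(a[130:190,210:325],None,fx=6,fy=6,interpolation=cv2.INTER_CUBIC)
cv2.imwrite('pics/c1.png',b);cv2.imwrite('pics/c2.png',c)
E
```

```text
(no output)
```

View pics/c1.png

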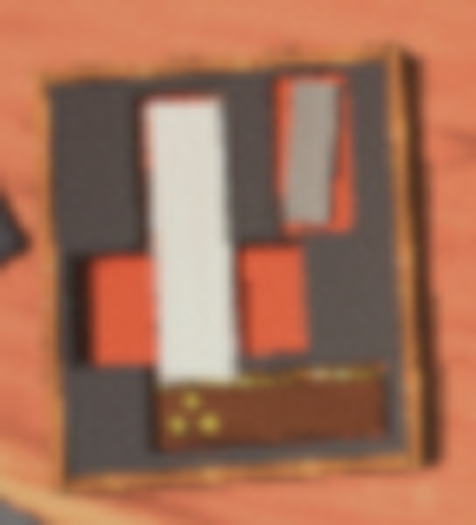

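View pics/c2.png

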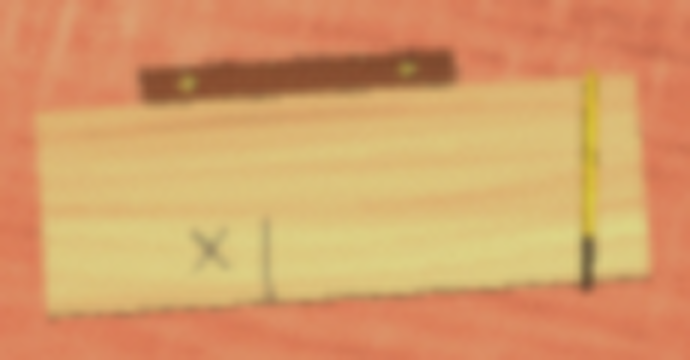

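Run:
```python
from h import *
p=viewer.camera_params('top')
f=lambda x,y,s,ox,oy,z:ray(p,(ox+(x+.5)/s-.5,oy+(y+.5)/s-.5),z)
T=lambda n,x,y,z:print(n,(f(x,y,7,112,155,z)*1e3).round(1))
B=lambda n,x,y,z:print(n,(f(x,y,6,210,130,z)*1e3).round(1))
for n,x,y in(('TL',45,75),('TR',400,48),('BL',65,485),('BR',412,460)):T(n,x,y,.048)
for n,x,y in(('bladeTL',147,102),('TR',221,97),('BL',159,380),('BR',238,375),('mid at cutout L',156,308),('R',238,302)):T(n,x,y,.0295)
for n,x,y in(('stockTL',157,388),('stTR',385,375),('BL',159,450),('BR',385,440)):T(n,x,y,.044)
for n,x,y in(('NL',47,317),('NR',650,277),('FL',38,112),('FR',635,75),('line',270,298),('lineF',266,217)):B(n,x,y,.014)
```

```text
TL [610.5 504.1  48. ]
TR [621.5 316.1  48. ]
BL [393.7 492.3  48. ]
BR [403.5 310.4  48. ]
bladeTL [597.5 455.   29.5]
TR [599.5 415.5  29.5]
BL [448.7 448.1  29.5]
BR [450.6 406.2  29.5]
mid at cutout L [487.1 449.8  29.5]
R [489.5 406.2  29.5]
stockTL [443.9 445.3  44. ]
stTR [448.5 325.2  44. ]
BL [411.2 444.1  44. ]
BR [414.3 325.3  44. ]
NL [543.4 139.5  14. ]
NR [ 561.7 -239.6   14. ]
FL [673.5 143.8  14. ]
FR [ 690.2 -233.7   14. ]
line [552.8  -0.7  14. ]
lineF [604.1   1.   14. ]
```

```bash
cat > plan.py <<'E'
# python3 plan.py X Y Z YAW rows [X Y Z YAW rows ...]  (mm, deg): prints rows from measured pose
import sys,numpy as np
from scipy.spatial.transform import Rotation as Ro
from workcell import sensors
s=sensors.read_state();P=np.array(s['tool_pos'])*1e3;R=Ro.from_rotvec(s['tcp_rot'])
print('t',round(s['time'],2),'at',P.round(1),'yaw',np.degrees(np.arctan2(R.as_matrix()[1,0],R.as_matrix()[0,0])).round(2),'F',np.round(s['wrist_force'],1),'w',round(s['width']*85.4,1),'g',s['grip_force'])
a=list(map(float,sys.argv[1:]))
for i in range(0,len(a),5):
    x,y,z,w,n=a[i:i+5];w=np.radians(w);n=int(n);c,q=np.cos(w),np.sin(w)
    G=Ro.from_matrix(np.array([[c,q,0],[q,-c,0],[0,0,-1.]]));dr=(R.inv()*G).as_rotvec()/n
    dp=(np.array([x,y,z])-P)/n
    for k in range(n):
        sh=R.inv().apply(dp);print(','.join(f'{v:.1f}' for v in sh)+','+','.join(f'{v:.2f}' for v in np.degrees(dr)))
        R=R*Ro.from_rotvec(dr);P=P+dp
E
python3 plan.py 480 -300 230 2.7 9 530 -10 230 2.7 7
```

```text
t 0.1 at [ 234.9 -632.   205.9] yaw 20.38 F [ 0.1 -0.1  0.5] w 85.5 g 0.0
38.4,-25.1,-2.6,-0.01,0.00,1.96
37.5,-26.4,-2.6,-0.01,0.00,1.96
36.6,-27.7,-2.6,-0.01,0.00,1.96
35.6,-28.9,-2.6,-0.01,0.00,1.96
34.6,-30.1,-2.6,-0.01,0.00,1.96
33.5,-31.3,-2.7,-0.01,0.00,1.96
32.4,-32.4,-2.7,-0.01,0.00,1.96
31.3,-33.5,-2.7,-0.01,0.00,1.96
30.1,-34.6,-2.7,-0.01,0.00,1.96
9.1,-41.0,0.0,-0.00,-0.00,0.00
9.1,-41.0,0.0,-0.00,-0.00,0.00
9.1,-41.0,0.0,-0.00,-0.00,0.00
9.1,-41.0,0.0,-0.00,-0.00,0.00
9.1,-41.0,0.0,-0.00,-0.00,0.00
9.1,-41.0,0.0,-0.00,-0.00,0.00
9.1,-41.0,0.0,-0.00,-0.00,0.00
```

```bash
python3 -m inch '[38,-25,-3,0,0,2,85, 38,-26,-3,0,0,2,85, 37,-28,-3,0,0,2,85, 36,-29,-3,0,0,2,85, 35,-30,-3,0,0,2,85, 34,-31,-3,0,0,2,85, 33,-32,-3,0,0,2,85, 32,-33,-3,0,0,2,85]'; python3 -m inch '[30,-35,-3,0,0,2,85, 9,-41,0,0,0,0,85, 9,-41,0,0,0,0,85, 9,-41,0,0,0,0,85, 9,-41,0,0,0,0,85, 9,-41,0,0,0,0,85, 9,-41,0,0,0,0,85, 9,-41,0,0,0,0,85]'
python3 - <<'E'
from workcell import sensors,viewer
import cv2
p=viewer.camera_params('wrist');im=viewer.read_camera('wrist');cv2.imwrite('pics/w1.png',cv2.resize(im[:,:,::-1],(768,576)))
import numpy as np;np.savez('w1.npz',**{k:np.array(v) for k,v in p.items() if k in('K','world_to_cam')})
E
python3 plan.py 486 428 170 3 10
```

```text
time: 0.9
tool_pos: [0.4574, -0.3369, 0.2308]
tcp_rot: [-3.139, -0.118, 0.001]
wrist_force: [2.2, -1.3, 0.1]
width: 0.997
grip_force: 0.0
time: 1.7
tool_pos: [0.5348, -0.0105, 0.2337]
tcp_rot: [3.141, 0.065, -0.001]
wrist_force: [-0.0, 0.4, -0.2]
width: 0.995
grip_force: 0.0
t 1.75 at [535.6  -4.5 233.7] yaw 2.54 F [-0.   3.2  0.6] w 85.0 g 0.0
-3.0,-43.4,6.6,-0.03,-0.00,-0.05
-3.0,-43.4,6.6,-0.03,-0.00,-0.05
-3.0,-43.4,6.6,-0.03,-0.00,-0.05
-2.9,-43.4,6.5,-0.03,-0.00,-0.05
-2.9,-43.4,6.5,-0.03,-0.00,-0.05
-2.9,-43.4,6.5,-0.03,-0.00,-0.05
-2.8,-43.4,6.5,-0.03,-0.00,-0.05
-2.8,-43.4,6.4,-0.03,-0.00,-0.05
-2.8,-43.4,6.4,-0.03,-0.00,-0.05
-2.7,-43.4,6.4,-0.03,-0.00,-0.05
```

View pics/w1.png

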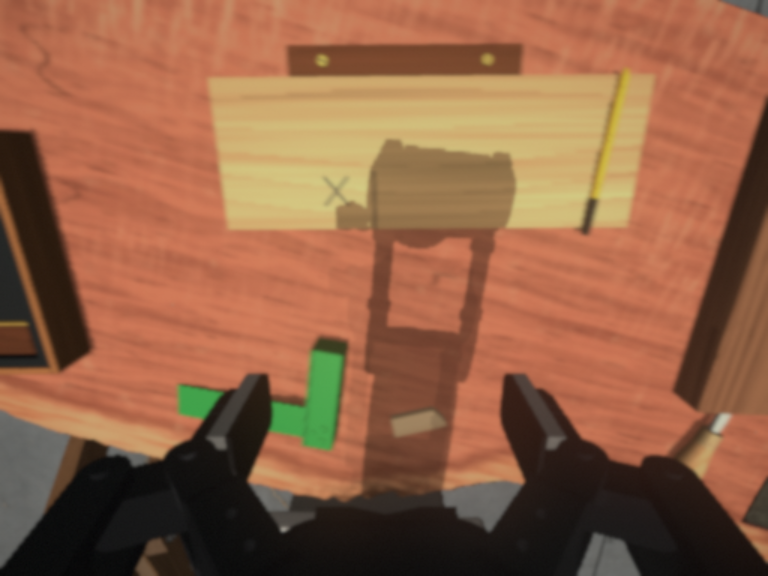

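```bash
python3 - <<'E'
from h import *
p=np.load('w1.npz');c=lambda x,y,z:(ray(p,((x+.5)/1.5-.5,(y+.5)/1.5-.5),z)*1e3).round(1)
for n,x,y in(('NL',229,230),('NR',628,227),('FL',208,79),('FR',655,75),('lineN',375,229),('lineF',373,170)):print(n,c(x,y,.014))
for n,x,y in(('g1',318,345),('g2',346,350),('g3',334,449),('g4',178,386)):print(n,c(x,y,.01))
E
python3 -m inch '[-3,-43,7,0,0,0,85, -3,-43,7,0,0,0,85, -3,-43,7,0,0,0,85, -3,-43,7,0,0,0,85, -3,-43,7,0,0,0,85, -3,-43,7,0,0,0,85, -3,-43,7,0,0,0,85, -3,-43,7,0,0,0,85]'; python3 -m inch '[-3,-43,6,0,0,0,85, -3,-43,6,0,0,0,85, 0,0,0,0,0,0,85, 0,0,0,0,0,0,85, 0,0,0,0,0,0,85, 0,0,0,0,0,0,85, 0,0,0,0,0,0,85, 0,0,0,0,0,0,85]'
python3 - <<'E'
from workcell import sensors,viewer
import cv2
p=viewer.camera_params('wrist');im=viewer.read_camera('wrist');cv2.imwrite('pics/w2.png',cv2.resize(im[:,:,::-1],(768,576)))
import numpy as np;np.savez('w2.npz',**{k:np.array(v) for k,v in p.items() if k in('K','world_to_cam')})
E
python3 plan.py 489 428 70 3 4
```

```text
NL [542.1 138.9  14. ]
NR [ 561.1 -241.4   14. ]
FL [671.1 146.   14. ]
FR [ 690.3 -233.6   14. ]
lineN [ 5.49e+02 -5.00e-01  1.40e+01]
lineF [602.8   3.2  14. ]
g1 [421.9  56.   10. ]
g2 [417.2  26.2  10. ]
g3 [287.4  38.9  10. ]
g4 [365.1 211.2  10. ]
time: 2.55
tool_pos: [0.4961, 0.3318, 0.1773]
tcp_rot: [3.14, 0.066, -0.001]
wrist_force: [0.8, -0.2, 0.9]
width: 0.994
grip_force: 0.0
time: 3.35
tool_pos: [0.4877, 0.4153, 0.1665]
tcp_rot: [-3.141, -0.063, -0.001]
wrist_force: [-0.5, -0.0, 0.7]
width: 0.994
grip_force: 0.0
t 3.4 at [487.6 415.4 166.5] yaw 2.32 F [-0.1 -0.6 -0.3] w 84.7 g 0.0
0.5,-3.1,24.1,-0.00,-0.01,-0.17
0.5,-3.1,24.1,-0.00,-0.01,-0.17
0.5,-3.1,24.1,-0.00,-0.01,-0.17
0.5,-3.1,24.1,-0.00,-0.01,-0.17
```

View pics/w2.png

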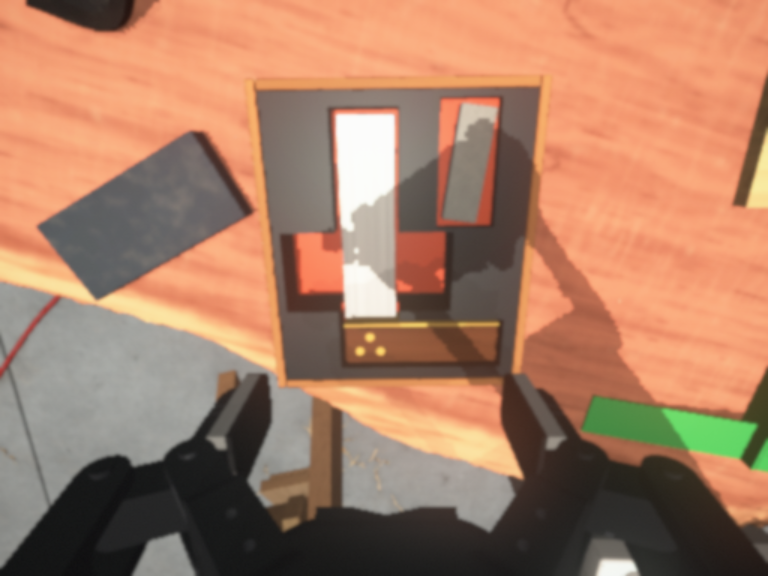

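Run:
```python
from h import *
p=np.load('w2.npz');c=lambda x,y,z:(ray(p,((x+.5)/1.5-.5,(y+.5)/1.5-.5),z)*1e3).round(1)
for n,x,y,z in(('tipL',334,112,29.5),('tipR',396,112,29.5),('bL',342.5,262,29.5),('bR',397,262,29.5),('stTL',345,324,44),('stTR',498,324,44),('stBL',345,364,44),('stBR',498,364,44),('cutN',365,310,48),('cutFloorN',300,295,4),('cutFarTop',320,233,48),('cutLtop',282,308,48),('cutRtop',450,308,48),('TL',248,83,48),('TR',548,78,48),('BL',280,384,48),('BR',518,380,48)):print(n,c(x,y,z/1e3))
```

```text
tipL [596.3 454.5  29.5]
tipR [598.  412.   29.5]
bL [490.3 448.   29.5]
bR [492.1 406.   29.5]
stTL [444.8 444.3  44. ]
stTR [449.7 325.9  44. ]
stBL [409.9 444.   44. ]
stBR [415.  321.3  44. ]
cutN [458.6 428.9  48. ]
cutFloorN [452.8 486.8   4. ]
cutFarTop [515.8 462.2  48. ]
cutLtop [457.6 491.4  48. ]
cutRtop [462.9 365.   48. ]
TL [609.3 506.5  48. ]
TR [619.9 317.8  48. ]
BL [391.8 495.8  48. ]
BR [403.4 304.7  48. ]
```

```bash
python3 -m inch '[0,-3,22,0,0,-0.2,75, 0,-3,22,0,0,-0.2,75, 0,-3,22,0,0,-0.1,75, 0,-3,22,0,0,-0.1,75, 0,0,10,0,0,0,75, 0,0,0,0,0,0,75, 0,0,0,0,0,0,75, 0,0,0,0,0,0,75]'; python3 plan.py 487.5 427.3 13 2.9 4
```

```text
time: 4.2
tool_pos: [0.4878, 0.4288, 0.0698]
tcp_rot: [-3.139, -0.081, -0.003]
wrist_force: [-0.1, 0.2, 0.4]
width: 0.879
grip_force: 0.0
t 4.2 at [487.8 428.8  69.8] yaw 2.97 F [-0.1  0.2  0.4] w 75.0 g 0.0
-0.1,0.4,14.2,-0.02,-0.03,0.02
-0.1,0.4,14.2,-0.02,-0.03,0.02
-0.1,0.4,14.2,-0.02,-0.03,0.02
-0.1,0.4,14.2,-0.02,-0.03,0.02
```

```bash
python3 -m inch '[0,0,14,0,0,0,75, 0,0,14,0,0,0,75, 0,1,14,0,0,0,75, 0,1,14,0,0,0,75, 0,0,0,0,0,0,75, 0,0,0,0,0,0,36, 0,0,0,0,0,0,36, 0,0,0,0,0,0,36]' 60; python3 -m inch '[0,0,0,0,0,0,36, 0,0,0,0,0,0,36, 0,0,0,0,0,0,36, 0,0,0,0,0,0,36, 0,0,0,0,0,0,36, 0,0,0,0,0,0,36, 0,0,0,0,0,0,36, 0,0,0,0,0,0,36]'; python3 plan.py
```

```text
time: 5.0
tool_pos: [0.4875, 0.4267, 0.013]
tcp_rot: [-3.139, -0.082, -0.002]
wrist_force: [-0.1, -0.1, -1.4]
width: 0.421
grip_force: 0.0
time: 5.8
tool_pos: [0.4868, 0.4261, 0.012]
tcp_rot: [3.14, 0.082, -0.0]
wrist_force: [-0.5, -0.1, 0.1]
width: 0.422
grip_force: 0.0
t 5.8 at [486.8 426.1  12. ] yaw 2.98 F [-0.5 -0.1  0.1] w 36.0 g 0.0
```

Run:
```python
from workcell import sensors,viewer
import cv2
im=viewer.read_camera('wrist');cv2.imwrite('pics/w3.png',cv2.resize(im[:,:,::-1],(768,576)))
```

```text
(no output)
```

View pics/w3.png

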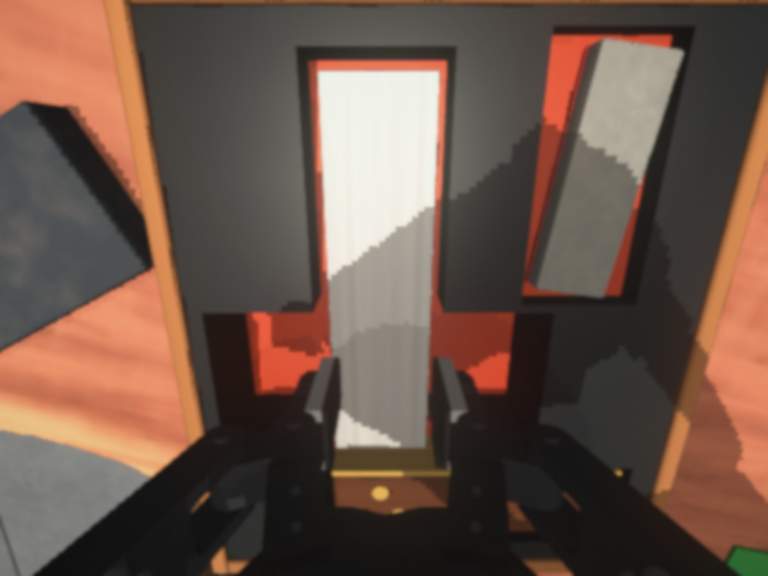

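Blade lies between the pads (edges at about columns 333 and 432), but they have not quite pressed it; the opening reads small, so close on.

```bash
python3 -m inch '[0,0,0,0,0,0,20, 0,0,0,0,0,0,20, 0,0,0,0,0,0,20, 0,0,0,0,0,0,20, 0,0,0,0,0,0,20, 0,0,0,0,0,0,20, 0,0,0,0,0,0,20, 0,0,0,0,0,0,20]' 60; python3 plan.py
```

```text
time: 6.65
tool_pos: [0.4868, 0.4261, 0.0121]
tcp_rot: [-3.14, -0.082, -0.0]
wrist_force: [0.2, -2.0, -0.7]
width: 0.234
grip_force: 0.0
t 6.65 at [486.8 426.1  12.1] yaw 2.98 F [ 0.2 -2.  -0.7] w 20.0 g 0.0
```

Run:
```python
from workcell import sensors,viewer
import cv2
im=viewer.read_camera('wrist');cv2.imwrite('pics/w4.png',cv2.resize(im[:,:,::-1],(768,576)))
```

```text
(no output)
```

View pics/w4.png

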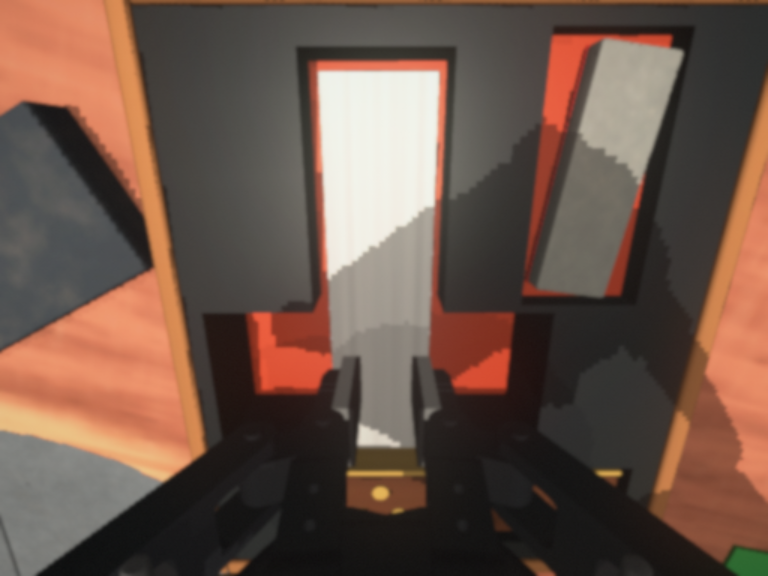

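Run:
```python
from h import *
from workcell import sensors
p=viewer.camera_params('wrist');s=sensors.read_state();P=np.array(s['tool_pos']);T=np.array(p['world_to_cam'])
print(p['K'][0],P,'TCP px x1.5',proj(p,P)*1.5)
for d in(.0,.01,.02,.03,.04):
  X=P+[0,0,d];print(d,(T[:3,:3]@X+T[:3,3]).round(4),proj(p,X)*1.5, [(proj(p,X+[0,y,0])*1.5).round(0) for y in(.01,-.01)])
print(proj(p,[.486,.4475,.0295])*1.5,proj(p,[.486,.406,.0295])*1.5)
```

```text
[271.13012483   0.         257.05217194] [0.4867529  0.426151   0.01206416] TCP px x1.5 [383.47520078 346.45462652]
0.0 [-0.001   0.0245  0.1856] [383.47520078 346.45462652] [array([362., 345.]), array([405., 348.])]
0.01 [-0.001   0.0277  0.1761] [383.35852523 356.87155396] [array([360., 356.]), array([406., 358.])]
0.02 [-0.001   0.031   0.1666] [383.22861329 368.47024209] [array([359., 367.]), array([408., 370.])]
0.03 [-0.001   0.0343  0.1572] [383.08307707 381.46388323] [array([357., 380.]), array([409., 383.])]
0.04 [-0.001   0.0375  0.1477] [382.91891759 396.12023116] [array([355., 395.]), array([410., 397.])]
[331.84633743 364.55977668] [431.41247078 369.24400812]
```

The pads closed above the blade, which still runs unbroken between them (columns 330–432), so the tips sit higher than I took them to. I'll probe for the height by gently touching the blade.

```bash
python3 -m inch '[0,0,1,0,0,0,20, 0,0,1,0,0,0,20, 0,0,1,0,0,0,20, 0,0,1,0,0,0,20, 0,0,0,0,0,0,20, 0,0,0,0,0,0,20, 0,0,0,0,0,0,20, 0,0,0,0,0,0,20]'
```

```text
time: 7.5
tool_pos: [0.4868, 0.4262, 0.0082]
tcp_rot: [-3.14, -0.082, -0.0]
wrist_force: [-0.7, -0.0, -0.6]
width: 0.237
grip_force: 0.0
```

```bash
python3 -m inch '[0,0,1,0,0,0,20, 0,0,1,0,0,0,20, 0,0,1,0,0,0,20, 0,0,1,0,0,0,20, 0,0,1,0,0,0,20, 0,0,1,0,0,0,20, 0,0,0,0,0,0,20, 0,0,0,0,0,0,20]'
```

```text
time: 8.3
tool_pos: [0.4868, 0.4262, 0.0053]
tcp_rot: [3.14, 0.082, -0.0]
wrist_force: [-5.3, -5.0, 17.2]
width: 0.237
grip_force: 8.8
```

```bash
python3 -m inch '[0,0,-8,0,0,0,75, 0,-1,0,0,0,0,75, 0,0,0,0,0,0,75, 0,0,0,0,0,0,75, 0,0,0,0,0,0,75, 0,0,6,0,0,0,75, 0,0,6,0,0,0,75, 0,0,0,0,0,0,75]'; python3 -m inch '[0,0,4,0,0,0,75, 0,0,4,0,0,0,75, 0,0,2,0,0,0,75, 0,0,0,0,0,0,75, 0,0,0,0,0,0,25, 0,0,0,0,0,0,25, 0,0,0,0,0,0,25, 0,0,0,0,0,0,25]' 60; python3 plan.py
```

```text
time: 9.1
tool_pos: [0.4856, 0.4262, -0.0037]
tcp_rot: [3.139, 0.082, -0.004]
wrist_force: [-0.4, -0.5, -0.2]
width: 0.878
grip_force: 0.0
time: 9.9
tool_pos: [0.4871, 0.4276, -0.0111]
tcp_rot: [-3.14, -0.082, -0.001]
wrist_force: [0.1, -0.7, 2.6]
width: 0.441
grip_force: 59.7
t 9.9 at [487.1 427.6 -11.1] yaw 2.99 F [ 0.1 -0.7  2.6] w 37.7 g 59.687397480010986
```

```bash
python3 -m inch '[0,0,-3,0,0,0,25, 0,0,-5,0,0,0,25, 0,0,-10,0,0,0,25, 0,0,-12,0,0,0,25, 0,0,-15,0,0,0,25, 0,0,-15,0,0,0,25, 0,0,-15,0,0,0,25, 0,0,-10,0,0,0,25]'; python3 plan.py 526.4 -21.1 75 2.7 14
```

```text
time: 10.7
tool_pos: [0.4877, 0.4279, 0.0758]
tcp_rot: [-3.139, -0.082, -0.004]
wrist_force: [0.5, -0.4, -2.7]
width: 0.441
grip_force: 60.5
t 10.7 at [487.7 427.9  75.8] yaw 2.98 F [ 0.5 -0.4 -2.7] w 37.7 g 60.49256086349487
1.1,32.2,0.0,-0.01,-0.01,0.02
1.1,32.2,0.0,-0.01,-0.01,0.02
1.1,32.2,0.0,-0.01,-0.01,0.02
1.1,32.2,0.0,-0.01,-0.01,0.02
1.1,32.2,0.0,-0.01,-0.01,0.02
1.2,32.2,0.0,-0.01,-0.01,0.02
1.2,32.2,0.0,-0.01,-0.01,0.02
1.2,32.2,0.0,-0.01,-0.01,0.02
1.2,32.2,0.0,-0.01,-0.01,0.02
1.2,32.2,0.0,-0.01,-0.01,0.02
1.2,32.2,0.0,-0.01,-0.01,0.02
1.2,32.2,0.0,-0.01,-0.01,0.02
1.2,32.2,0.0,-0.01,-0.01,0.02
1.2,32.2,0.1,-0.01,-0.01,0.02
```

```bash
python3 -m inch '[1,15,0,0,0,0,25, 1,30,0,0,0,0,25, 1,35,0,0,0,0,25, 1,35,0,0,0,0,25, 1,35,0,0,0,0,25, 1,35,0,0,0,0,25, 1,35,0,0,0,0,25, 1,35,0,0,0,0,25]'; python3 -m inch '[1,35,0,0,0,0,25, 1,35,0,0,0,0,25, 1,35,0,0,0,0,25, 1,35,0,0,0,0,25, 1,35,0,0,0,0,25, 1,15,0,0,0,0.1,25, 1,5,0,0,0,0.1,25, 0,0,0,0,0,0.1,25]';  python3 -m inch '[1,0,0,0,0,0,25, 0,0,0,0,0,0,25, 0,0,0,0,0,0,25, 0,0,0,0,0,0,25, 0,0,0,0,0,0,25, 0,0,0,0,0,0,25, 0,0,0,0,0,0,25, 0,0,0,0,0,0,25]'; python3 plan.py 526.4 -21.1 -20 2.7 7
```

```text
time: 11.5
tool_pos: [0.5069, 0.1703, 0.0724]
tcp_rot: [3.14, 0.082, -0.002]
wrist_force: [0.2, 0.6, -2.6]
width: 0.437
grip_force: 60.6
time: 12.3
tool_pos: [0.5247, -0.0218, 0.0728]
tcp_rot: [-3.14, -0.071, 0.001]
wrist_force: [-0.6, 0.2, -3.7]
width: 0.442
grip_force: 60.7
time: 13.1
tool_pos: [0.5261, -0.0214, 0.0731]
tcp_rot: [-3.141, -0.074, 0.0]
wrist_force: [0.5, 0.4, -3.2]
width: 0.438
grip_force: 60.7
t 13.1 at [526.1 -21.4  73.1] yaw 2.69 F [ 0.5  0.4 -3.2] w 37.4 g 60.73996424674988
0.0,-0.0,13.3,-0.00,0.00,-0.00
0.0,-0.0,13.3,-0.00,0.00,-0.00
0.0,-0.0,13.3,-0.00,0.00,-0.00
0.0,-0.0,13.3,-0.00,0.00,-0.00
0.0,-0.0,13.3,-0.00,0.00,-0.00
0.0,-0.0,13.3,-0.00,0.00,-0.00
0.0,-0.0,13.3,-0.00,0.00,-0.00
```

```bash
python3 -m inch '[0,0,10,0,0,0,25, 0,0,15,0,0,0,25, 0,0,18,0,0,0,25, 0,0,18,0,0,0,25, 0,0,16,0,0,0,25, 0,0,10,0,0,0,25, 0,0,5,0,0,0,25, 0,0,1,0,0,0,25]';  python3 -m inch '[0,0,1,0,0,0,25, 0,0,1,0,0,0,25, 0,0,0,0,0,0,25, 0,0,0,0,0,0,25, 0,0,0,0,0,0,25, 0,0,0,0,0,0,25, 0,0,0,0,0,0,25, 0,0,0,0,0,0,25]'
```

```text
time: 13.9
tool_pos: [0.5254, -0.0214, -0.021]
tcp_rot: [-3.141, -0.073, 0.003]
wrist_force: [0.0, 1.0, -2.3]
width: 0.445
grip_force: 60.8
time: 14.7
tool_pos: [0.5261, -0.0214, -0.0219]
tcp_rot: [3.141, 0.074, 0.0]
wrist_force: [0.5, 0.5, -2.7]
width: 0.446
grip_force: 60.7
```

```bash
python3 -m inch '[0,0,0.5,0,0,0,25, 0,0,0.5,0,0,0,25, 0,0,0,0,0,0,25, 0,0,0,0,0,0,25, 0,0,0,0,0,0,70, 0,0,0,0,0,0,70, 0,0,0,0,0,0,70, 0,0,0,0,0,0,70]'; python3 -m inch '[0,0,-5,0,0,0,70, 0,0,-20,0,0,0,70, 0,0,-25,0,0,0,70, 0,0,-25,0,0,0,70, 0,0,-25,0,0,0,70, 0,0,-25,0,0,0,70, 0,0,-25,0,0,0,70, 0,0,0,0,0,0,70]'
python3 - <<'E'
from workcell import sensors,viewer
import cv2
p=viewer.camera_params('wrist');im=viewer.read_camera('wrist');cv2.imwrite('pics/w5.png',cv2.resize(im[:,:,::-1],(768,576)))
import numpy as np;np.savez('w5.npz',**{k:np.array(v) for k,v in p.items() if k in('K','world_to_cam')})
E
python3 plan.py
```

```text
time: 15.5
tool_pos: [0.5266, -0.0215, -0.0225]
tcp_rot: [3.141, 0.074, 0.001]
wrist_force: [-0.6, 1.0, 0.7]
width: 0.822
grip_force: 0.0
time: 16.3
tool_pos: [0.5295, -0.0217, 0.1318]
tcp_rot: [3.14, 0.074, 0.013]
wrist_force: [1.1, 0.0, 0.1]
width: 0.821
grip_force: 0.0
t 16.35 at [528.1 -21.6 129.6] yaw 2.69 F [ 0.5  0.4 -0.3] w 70.1 g 0.0
```

View pics/w5.png

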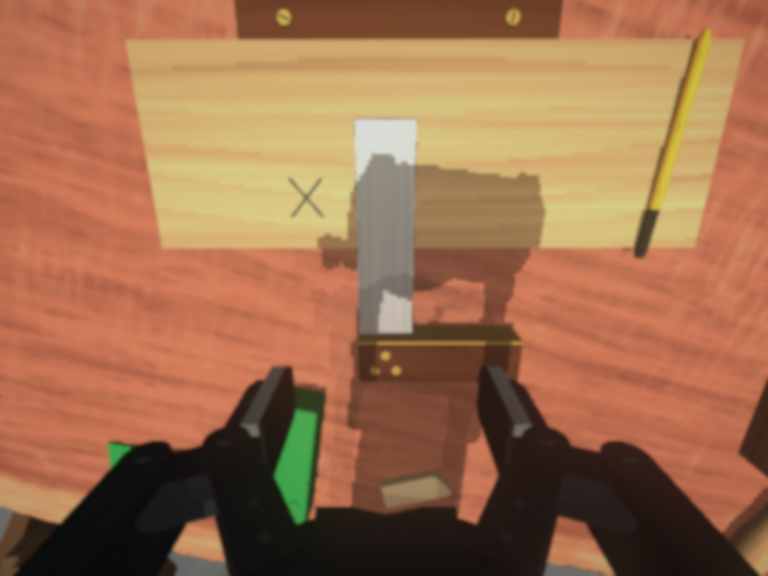

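The square lies level: blade from (355,120)/(416,121) down to (359,333), brass top edge along row 343 (columns 358–521), board near corners at (163,248) and (695,247).

Run:
```python
from h import *
import cv2
p=np.load('w5.npz');c=lambda x,y,z:(ray(p,((x+.5)/1.5-.5,(y+.5)/1.5-.5),z/1e3)*1e3)[:2]
NL,NR,FL,FR=[c(*a,14) for a in((163,248),(695,247),(126,40),(744,39))]
for n,a in zip('NL NR FL FR'.split(),(NL,NR,FL,FR)):print(n,a.round(1))
ey=(NL-NR+FL-FR);ey/=np.linalg.norm(ey);ex=np.array([ey[1],-ey[0]]);cen=(NL+NR+FL+FR)/4
print('board yaw',np.degrees(np.arctan2(ex[1],ex[0])),'dims',np.linalg.norm(NL-NR),np.linalg.norm(NL-FL),'centre',cen)
b=lambda q:((q-cen)@np.c_[ex,ey]).round(1)
for n,x,y,z in(('tipL',355,120,17.5),('tipR',416,121,17.5),('nearL',359,333,17.5),('nearR',412,333,17.5),('brassL',358,343,32),('brassR',521,343,32),('backL',359,381,32),('backR',521,381,32)):
  q=c(x,y,z);print(n,q.round(1),'board',b(q))
print('stock->final centre target',cen+ex*-82+ey*-10)
```

```text
NL [542.2 137.3]
NR [ 561.  -242.6]
FL [671.8 143.5]
FR [ 690.5 -235.1]
board yaw 2.832616663223014 dims 380.31119432713956 129.70803215518902 centre [616.3946209  -49.22799645]
tipL [633.    1.9] board [19.1 50.3]
tipR [634.2 -37.1] board [18.4 11.2]
nearL [484.2  -4.6] board [-129.8   51.1]
nearR [486.1 -44.7] board [-129.9   11. ]
brassL [482.8  -4.8] board [-131.2   51. ]
brassR [ 488.4 -122.9] board [-131.5  -67.2]
backL [451.5  -6.4] board [-162.6   51. ]
backR [ 457.2 -127.7] board [-162.8  -70.5]
stock->final centre target [534.98899472 -63.26808285]
```

```bash
python3 plan.py 469.5 -80.8 60 92.8 12
```

```text
t 16.35 at [528.1 -21.6 129.6] yaw 2.69 F [ 0.5  0.4 -0.3] w 70.1 g 0.0
-5.1,4.7,5.8,0.02,-0.02,-7.51
-5.7,4.0,5.8,0.02,-0.02,-7.51
-6.2,3.2,5.8,0.02,-0.02,-7.51
-6.5,2.4,5.8,0.02,-0.02,-7.51
-6.8,1.5,5.8,0.02,-0.02,-7.51
-6.9,0.6,5.8,0.02,-0.02,-7.51
-6.9,-0.3,5.8,0.02,-0.02,-7.51
-6.8,-1.2,5.8,0.02,-0.02,-7.51
-6.6,-2.1,5.8,0.02,-0.02,-7.51
-6.3,-2.9,5.8,0.02,-0.02,-7.51
-5.9,-3.7,5.8,0.02,-0.02,-7.51
-5.3,-4.5,5.8,0.02,-0.02,-7.51
```

```bash
python3 -m inch '[-5,5,6,0,0,-7.5,75, -6,4,6,0,0,-7.5,75, -6,3,6,0,0,-7.5,75, -7,2,6,0,0,-7.5,75, -7,2,6,0,0,-7.5,75, -7,1,6,0,0,-7.5,75, -7,0,6,0,0,-7.5,75, -7,-1,6,0,0,-7.5,75]'; python3 -m inch '[-7,-2,6,0,0,-7.5,75, -6,-3,6,0,0,-7.5,75, -6,-4,6,0,0,-7.5,75, -5,-5,4,0,0,-7.5,75, 0,0,0,0,0,0,75, 0,0,0,0,0,0,75, 0,0,0,0,0,0,75, 0,0,0,0,0,0,75]'; python3 plan.py 469.5 -80.8 -6 92.8 5
```

```text
time: 17.15
tool_pos: [0.4852, -0.0622, 0.0772]
tcp_rot: [-2.677, -1.64, 0.003]
wrist_force: [-0.5, -0.1, -0.7]
width: 0.876
grip_force: 0.0
time: 17.95
tool_pos: [0.4668, -0.0816, 0.0572]
tcp_rot: [2.17, 2.272, 0.0]
wrist_force: [-0.1, 0.3, -0.1]
width: 0.879
grip_force: 0.0
t 17.95 at [466.8 -81.6  57.2] yaw 92.63 F [-0.1  0.3 -0.1] w 75.1 g 0.0
0.1,0.5,12.6,0.00,0.00,-0.03
0.1,0.5,12.6,0.00,0.00,-0.03
0.1,0.5,12.6,0.00,0.00,-0.03
0.1,0.5,12.6,0.00,0.00,-0.03
0.1,0.5,12.6,0.00,0.00,-0.03
```

```bash
python3 -m inch '[0,1,13,0,0,-0.1,75, 0,1,13,0,0,-0.1,75, 0,0,13,0,0,0,75, 0,0,13,0,0,0,75, 0,0,11,0,0,0,75, 0,0,0,0,0,0,75, 0,0,0,0,0,0,75, 0,0,0,0,0,0,75]'; python3 -m inch '[0,0,0,0,0,0,20, 0,0,0,0,0,0,20, 0,0,0,0,0,0,20, 0,0,0,0,0,0,20, 0,0,0,0,0,0,20, 0,0,0,0,0,0,20, 0,0,0,0,0,0,20, 0,0,0,0,0,0,20]' 40; python3 plan.py
```

```text
time: 18.75
tool_pos: [0.469, -0.0818, -0.0055]
tcp_rot: [2.164, 2.276, 0.001]
wrist_force: [-0.8, -0.2, -0.2]
width: 0.879
grip_force: 0.0
time: 19.55
tool_pos: [0.4696, -0.0819, -0.005]
tcp_rot: [2.164, 2.275, 0.002]
wrist_force: [-0.2, 0.3, 6.4]
width: 0.386
grip_force: 40.5
t 19.55 at [469.6 -81.9  -5. ] yaw 92.87 F [-0.2  0.3  6.4] w 32.9 g 40.50050497055054
```

```bash
python3 -m inch '[0,4,-0.5,0,0,0,20, 0,9,0,0,0,0,20, 0,10,0,0,0,0,20, 0,10,0,0,0,0,20, 0,10,0,0,0,0,20, 0,9,0,0,0,0,20, 0,7,0,0,0,0,20, 0,4,0,0,0,0,20]'; python3 -m inch '[0,1,0,0,0,0,20, 0,1,0,0,0,0,20, 0,0.5,0,0,0,0,20, 0,0.5,0,0,0,0,20, 0,0,0,0,0,0,20, 0,0,0,0,0,0,20, 0,0,0,0,0,0,20, 0,0,0,0,0,0,20]';python3 plan.py
```

```text
time: 20.35
tool_pos: [0.5295, -0.0786, -0.0051]
tcp_rot: [-2.161, -2.276, 0.005]
wrist_force: [-9.4, -1.1, 13.4]
width: 0.388
grip_force: 41.4
time: 21.15
tool_pos: [0.532, -0.0785, -0.005]
tcp_rot: [-2.161, -2.276, 0.005]
wrist_force: [-8.3, -1.0, 11.3]
width: 0.387
grip_force: 41.1
t 21.15 at [532.  -78.5  -5. ] yaw 92.95 F [-8.3 -1.  11.3] w 33.1 g 41.108490228652954
```

```bash
python3 -m inch '[0,0,-1,0,0,0,20, 0,0,-0.5,0,0,0,20, 0,1,0,0,0,0,20, 0,1,0,0,0,0,20, 0,1,0,0,0,0,20, 0,0,0,0,0,0,20, 0,0,0,0,0,0,20, 0,0,0,0,0,0,20]';python3 plan.py
```

```text
time: 21.95
tool_pos: [0.5363, -0.078, -0.0045]
tcp_rot: [-2.163, -2.276, 0.002]
wrist_force: [-3.7, 0.1, -2.9]
width: 0.386
grip_force: 39.9
t 21.95 at [536.3 -78.   -4.5] yaw 92.9 F [-3.7  0.1 -2.9] w 32.9 g 39.877615571022034
```

```bash
python3 -m inch '[0,1,0.5,0,0,0,20, 0,1,0,0,0,0,20, 0,1,0,0,0,0,20, 0,0,0,0,0,0,20, 0,0,0,0,0,0,20, 0,0,0,0,0,0,20, 0,0,0,0,0,0,20, 0,0,0,0,0,0,20]';python3 plan.py
```

```text
time: 22.75
tool_pos: [0.5369, -0.0781, -0.0049]
tcp_rot: [-2.16, -2.274, 0.007]
wrist_force: [-11.8, -0.9, 4.2]
width: 0.387
grip_force: 40.6
t 22.75 at [536.9 -78.1  -4.9] yaw 92.94 F [-11.8  -0.9   4.2] w 33.1 g 40.636916756629944
```

```bash
python3 -m inch '[0,0,0,0,0,0,70, 0,0,0,0,0,0,70, 0,0,0,0,0,0,70, 0,0,0,0,0,0,70, 0,0,-10,0,0,0,70, 0,0,-20,0,0,0,70, 0,0,-30,0,0,0,70, 0,0,-30,0,0,0,70]'; python3 -m inch '[20,0,-30,0,0,0,70, 40,0,-30,0,0,0,70, 40,0,-30,0,0,0,70, 40,0,-10,0,0,0,70, 20,0,0,0,0,0,70, 0,0,0,0,0,0,70, 0,0,0,0,0,0,70, 0,0,0,0,0,0,70]'
python3 - <<'E'
from workcell import sensors,viewer
import cv2,numpy as np
for n in('wrist','top'):
    p=viewer.camera_params(n);im=viewer.read_camera(n)[:,:,::-1];cv2.imwrite(f'pics/{n}6.png',im)
    np.savez(f'{n}6.npz',**{k:np.array(v) for k,v in p.items() if k in('K','world_to_cam')})
from h import proj
p=np.load('wrist6.npz')
for X in([.542,.139,.014],[.561,-.242,.014],[.5525,0,.014],[.53,-.12,.032],[.70,0,.0175]):print(proj(p,X))
E
python3 plan.py
```

```text
time: 23.55
tool_pos: [0.5402, -0.0779, 0.0868]
tcp_rot: [-2.165, -2.276, 0.0]
wrist_force: [0.3, 0.2, -0.2]
width: 0.819
grip_force: 0.0
time: 24.35
tool_pos: [0.5321, 0.081, 0.1854]
tcp_rot: [2.165, 2.276, -0.001]
wrist_force: [0.6, -0.2, 0.0]
width: 0.82
grip_force: 0.0
[268.05786286 124.12788489]
[264.83417384 359.28258442]
[269.21326359 228.19474244]
[248.99431897 307.21402787]
[376.22390395 234.2399326 ]
t 24.45 at [532.1  80.7 185.2] yaw 92.81 F [-0.6 -1.5 -0.8] w 70.2 g 0.0
```

Run:
```python
import cv2
a=cv2.imread('pics/wrist6.png')[105:375,200:440];cv2.imwrite('pics/c6.png',cv2.resize(a,None,fx=2.2,fy=2.2,interpolation=cv2.INTER_CUBIC))
```

```text
(no output)
```

View pics/c6.png

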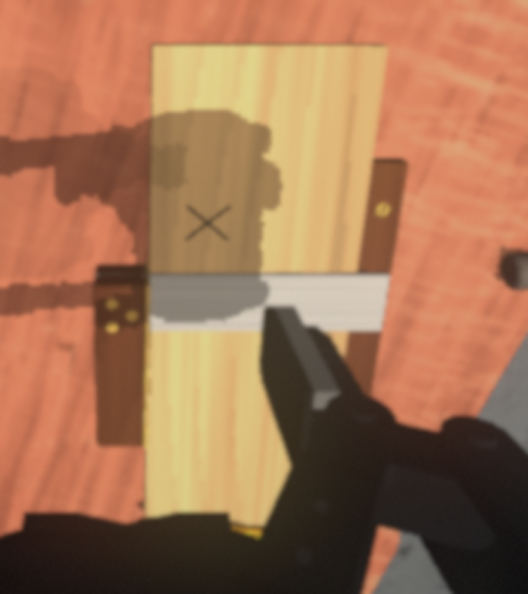

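The stock lies flush along the board's near edge (brass at columns 148→145, board edge 151→145), blade edge at row 273, cross on the other side. Check in numbers.

Run:
```python
from h import *
p=np.load('wrist6.npz');c=lambda x,y,z:(ray(p,(200+(x+.5)/2.2-.5,105+(y+.5)/2.2-.5),z/1e3)*1e3)[:2]
NL,FL,N2=c(152,45,14),c(387,45,14),c(145,514,14)
ey=NL-N2;ey/=np.linalg.norm(ey);ex=np.array([ey[1],-ey[0]]);cen=NL+65*ex-190*ey
print(NL,FL,N2,'yaw',np.degrees(np.arctan2(ex[1],ex[0])),'NL-FL',np.linalg.norm(NL-FL))
for n,x,y,z in(('edge near',150,273,17.5),('edge far',388,274,17.5),('tipR',382,331,17.5),('heel top',148,284,32),('toe top',144,445,32),('back heel',97,284,32),('back toe',97,445,32),('cross',208,223,14)):
  q=c(x,y,z)-cen;print(n,np.round([q@ex,q@ey],1))
```

```text
[543.00098638 137.80812676] [672.477173   144.37894144] [ 559.57739191 -196.73455134] yaw 2.8366543823326578 NL-FL 129.64281125102016
edge near [-64.3  52.7]
edge far [83.7 52.2]
tipR [85.7 11.6]
heel top [-66.   52.5]
toe top [-67.1 -66.4]
back heel [-96.5  52.5]
back toe [-98.3 -66.5]
cross [-29.3  84.7]
```

```bash
python3 plan.py 535 -79 60 92.8 6 535 -79 -6 92.8 5
```

```text
t 24.45 at [532.1  80.7 185.2] yaw 92.81 F [-0.6 -1.5 -0.8] w 70.2 g 0.0
-26.6,-0.8,20.9,-0.01,0.00,0.00
-26.6,-0.8,20.9,-0.01,0.00,0.00
-26.6,-0.8,20.9,-0.01,0.00,0.00
-26.6,-0.8,20.9,-0.01,0.00,0.00
-26.6,-0.8,20.9,-0.01,0.00,0.00
-26.6,-0.8,20.9,-0.01,0.00,0.00
0.0,0.0,13.2,0.00,-0.00,0.00
0.0,0.0,13.2,0.00,-0.00,0.00
0.0,0.0,13.2,0.00,-0.00,0.00
0.0,0.0,13.2,0.00,-0.00,0.00
0.0,0.0,13.2,0.00,-0.00,0.00
```

```bash
python3 -m inch '[-15,0,11,0,0,0,70, -27,-1,20,0,0,0,70, -27,-1,20,0,0,0,70, -27,-1,20,0,0,0,70, -27,-1,20,0,0,0,70, -25,-1,20,0,0,0,70, -12,0,14,0,0,0,70, 0,0,0,0,0,0,70]'; python3 -m inch '[0,0,13,0,0,0,70, 0,0,13,0,0,0,70, 0,0,13,0,0,0,70, 0,0,13,0,0,0,70, 0,0,12,0,0,0,70, 0,0,2,0,0,0,70, 0,0,0,0,0,0,70, 0,0,0,0,0,0,70]'; python3 plan.py 535.5 -79 -6 92.8 1
```

```text
time: 25.25
tool_pos: [0.5326, -0.08, 0.0575]
tcp_rot: [-2.166, -2.27, 0.005]
wrist_force: [-0.8, 0.3, -0.4]
width: 0.82
grip_force: 0.0
time: 26.05
tool_pos: [0.5358, -0.0783, -0.0051]
tcp_rot: [2.164, 2.276, 0.001]
wrist_force: [-0.3, 0.2, -0.0]
width: 0.82
grip_force: 0.0
t 26.05 at [535.8 -78.3  -5.1] yaw 92.89 F [-0.3  0.2 -0. ] w 70.0 g 0.0
-0.7,-0.4,0.9,0.04,0.01,0.09
```

```bash
python3 -m inch '[0,0,0,0,0,0,20, 0,0,0,0,0,0,20, 0,0,0,0,0,0,20, 0,0,0,0,0,0,20, 0,0,0,0,0,0,20, 0,-1,-1,0,0,0,20, -1,-1,-1,0,0,-0.3,20, -1,0,0,0,0,0,20]' 40; python3 plan.py;  python3 -m inch '[0,0,0,0,0,0,20, 0,0,0,0,0,0,20, 0,1,0.5,0,0,0,20, 0,1,1,0,0,0,20, 0,1,0.5,0,0,0,20, 0,1,0,0,0,0,20, 0,0,0,0,0,0,20, 0,0,0,0,0,0,20]'; python3 plan.py
```

```text
time: 26.85
tool_pos: [0.5324, -0.0802, -0.0041]
tcp_rot: [-2.157, -2.282, 0.001]
wrist_force: [0.4, 1.1, -1.6]
width: 0.384
grip_force: 39.9
t 26.85 at [532.4 -80.2  -4.1] yaw 93.21 F [ 0.4  1.1 -1.6] w 32.8 g 39.90277826786041
time: 27.65
tool_pos: [0.5369, -0.0804, -0.0045]
tcp_rot: [-2.158, -2.282, 0.002]
wrist_force: [-4.7, -0.3, 7.5]
width: 0.385
grip_force: 41.0
t 27.65 at [536.9 -80.4  -4.5] yaw 93.21 F [-4.7 -0.3  7.5] w 32.9 g 41.00188851356506
```

```bash
python3 -m inch '[0,1,-0.5,0,0,0,20, 0,1,0,0,0,0,20, 0,1,0,0,0,0,20, 0,0,0,0,0,0,20, 0,0,0,0,0,0,20, 0,0,0,0,0,0,70, 0,0,0,0,0,0,70, 0,0,0,0,0,0,70]'; python3 -m inch '[0,0,-15,0,0,0,70, 0,0,-25,0,0,0,60, 0,-15,-5,0,0,0,30, 0,-20,0,0,0,0,0, 0,-20,0,0,0,0,0, 0,-10,0,0,0,0,0, 0,0,0,0,0,0,0, 0,0,0,0,0,0,0]'; python3 plan.py
```

```text
time: 28.45
tool_pos: [0.5414, -0.08, -0.0045]
tcp_rot: [2.158, 2.281, 0.002]
wrist_force: [0.2, -0.9, 0.2]
width: 0.819
grip_force: 0.0
time: 29.25
tool_pos: [0.4767, -0.0837, 0.0408]
tcp_rot: [2.158, 2.281, 0.002]
wrist_force: [0.4, 0.1, 0.1]
width: 0.0
grip_force: 0.0
t 29.25 at [476.7 -83.7  40.8] yaw 93.17 F [0.4 0.1 0.1] w 0.0 g 0.0
```

```bash
python3 -m inch '[0,0,12,0,0,0,0, 0,0,15,0,0,0,0, 0,0,15,0,0,0,0, 0,0,10,0,0,0,0, 0,5,0,0,0,0,0, 0,6,0,0,0,0,0, 0,6,0,0,0,0,0, 0,4,0,0,0,0,0]'; python3 -m inch '[0,1,0,0,0,0,0, 0,1,0,0,0,0,0, 0,1,0,0,0,0,0, 0,1,0,0,0,0,0, 0,1,0,0,0,0,0, 0,1,0,0,0,0,0, 0,0,0,0,0,0,0, 0,0,0,0,0,0,0]'; python3 plan.py
```

```text
time: 30.05
tool_pos: [0.4985, -0.0826, -0.011]
tcp_rot: [2.157, 2.281, 0.002]
wrist_force: [0.0, 0.1, -0.7]
width: 0.0
grip_force: 0.0
time: 30.85
tool_pos: [0.5024, -0.0821, -0.0119]
tcp_rot: [-2.159, -2.282, 0.0]
wrist_force: [-0.5, -0.4, 0.8]
width: 0.001
grip_force: 0.0
t 30.85 at [502.4 -82.1 -11.9] yaw 93.18 F [-0.5 -0.4  0.8] w 0.1 g 0.0
```

```bash
python3 -m inch '[0,1,0,0,0,0,0, 0,1,0,0,0,0,0, 0,1,0,0,0,0,0, 0,1,0,0,0,0,0, 0,1,0,0,0,0,0, 0,1,0,0,0,0,0, 0,0,0,0,0,0,0, 0,0,0,0,0,0,0]'
```

```text
time: 31.65
tool_pos: [0.5065, -0.0817, -0.0122]
tcp_rot: [-2.157, -2.28, 0.004]
wrist_force: [-5.8, -1.1, 4.7]
width: 0.002
grip_force: 2.9
```

```bash
python3 -m inch '[0,1,0,0,0,0,0, 0,1,0,0,0,0,0, 0,1,0,0,0,0,0, 0,1,0,0,0,0,0, 0,0,0,0,0,0,0, 0,0,0,0,0,0,0, 0,0,0,0,0,0,0, 0,0,0,0,0,0,0]'
```

```text
time: 32.45
tool_pos: [0.5065, -0.0815, -0.0126]
tcp_rot: [-2.152, -2.277, 0.012]
wrist_force: [-15.8, -3.3, 14.4]
width: 0.0
grip_force: 8.2
```

```bash
python3 -m inch '[0,-6,0,0,0,0,0, 0,-12,0,0,0,0,0, 0,-12,-5,0,0,0,0, 0,0,-20,0,0,0,0, 0,0,-30,0,0,0,0, 0,0,-30,0,0,0,0, 0,0,-30,0,0,0,0, 0,0,-20,0,0,0,0]'; python3 -m inch '[40,15,-30,0,0,0.1,0, 40,15,-20,0,0,0.1,0, 40,15,-10,0,0,0.1,0, 30,10,-5,0,0,0,0, 10,3,0,0,0,0,0, 0,0,0,0,0,0,0, 0,0,0,0,0,0,0, 0,0,0,0,0,0,0]'
python3 - <<'E'
from h import *
import cv2
p=viewer.camera_params('wrist');im=viewer.read_camera('wrist');cv2.imwrite('pics/wrist7.png',im[:,:,::-1])
g=cv2.GaussianBlur(cv2.cvtColor(im,cv2.COLOR_RGB2GRAY),(3,3),0).astype(float)
hsv=cv2.cvtColor(im,cv2.COLOR_RGB2HSV)
ex=np.array([.99878,.0494]);ey=np.array([-.0494,.99878]);cen=np.array([616.4,-49.2])
# profiles along board x across near edge (z=14) and along board y across blade edge (z=17.5)
def prof(bx,by,z):
    out=[]
    for x,y in zip(np.broadcast_to(bx,np.broadcast(bx,by).shape),np.broadcast_to(by,np.broadcast(bx,by).shape)):
        q=cen+ex*x+ey*y;u=proj(p,[q[0]/1e3,q[1]/1e3,z/1e3]).astype(np.float32)
        out.append(cv2.remap(im.astype(np.float32),np.array([[u[0]]],np.float32),np.array([[u[1]]],np.float32),cv2.INTER_LINEAR)[0,0])
    return np.array(out).round().astype(int)
r=np.arange(-75,-55,2)
for by in(150,100,70):print('edge14',by,*[f'{a}:{v[0]},{v[1]},{v[2]}' for a,v in zip(r,prof(r,by,14))])
for by in(5,-10,-30,-55):print('brass32',by,*[f'{a}:{v[0]},{v[1]},{v[2]}' for a,v in zip(r,prof(r,by,32))])
r=np.arange(42,60,1)
for bx in(-50,-30,0,40):print('bladeY',bx,*[f'{a}:{v[0]},{v[1]},{v[2]}' for a,v in zip(r,prof(bx,r,17.5))])
E
python3 plan.py
```

```text
time: 33.25
tool_pos: [0.4832, -0.0834, 0.1258]
tcp_rot: [2.157, 2.28, 0.003]
wrist_force: [-0.6, 0.3, 0.0]
width: 0.003
grip_force: 0.0
time: 34.05
tool_pos: [0.5306, 0.0766, 0.1861]
tcp_rot: [-2.166, -2.275, 0.002]
wrist_force: [-0.3, -0.1, 0.5]
width: -0.003
grip_force: 0.0
edge14 150 -75:207,121,88 -73:205,120,87 -71:206,120,88 -69:212,125,91 -67:212,127,92 -65:198,135,93 -63:214,174,115 -61:224,190,125 -59:223,185,122 -57:213,173,114
edge14 100 -75:135,81,59 -73:133,80,58 -71:130,78,56 -69:129,78,56 -67:128,78,56 -65:130,88,61 -63:144,109,73 -61:154,119,79 -59:154,119,79 -57:151,118,78
edge14 70 -75:151,89,65 -73:139,83,61 -71:140,84,61 -69:141,85,62 -67:135,82,59 -65:129,87,61 -63:146,111,74 -61:156,121,81 -59:155,120,80 -57:153,119,79
brass32 5 -75:67,59,53 -73:76,69,62 -71:78,71,64 -69:78,71,65 -67:78,71,64 -65:77,70,64 -63:73,66,59 -61:59,52,45 -59:50,42,35 -57:48,40,32
brass32 -10 -75:74,67,60 -73:91,85,77 -71:94,88,81 -69:94,88,81 -67:91,85,78 -65:86,80,73 -63:78,73,66 -61:68,62,56 -59:54,47,39 -57:46,39,30
brass32 -30 -75:42,34,29 -73:39,31,25 -71:38,30,24 -69:39,31,25 -6
[... 675 characters left out ...]
146,116,79 55:155,122,82 56:161,126,84 57:163,129,86 58:164,129,86 59:164,129,86
bladeY 0 42:140,132,119 43:141,132,120 44:141,132,120 45:141,132,121 46:140,132,120 47:139,130,118 48:136,127,115 49:131,122,108 50:127,116,100 51:127,110,90 52:134,112,85 53:143,116,82 54:153,122,84 55:156,125,85 56:158,126,86 57:158,125,84 58:158,126,85 59:159,126,85
bladeY 40 42:215,204,188 43:216,205,189 44:217,206,190 45:218,206,190 46:217,205,188 47:214,202,185 48:208,196,180 49:198,185,168 50:188,173,153 51:184,163,135 52:192,164,124 53:206,170,119 54:218,178,121 55:223,183,122 56:225,186,124 57:225,186,124 58:225,186,124 59:225,186,124
t 34.1 at [530.7  76.6 186.3] yaw 92.8 F [-0.5 -0.8 -0.2] w 0.2 g 0.0
```

```bash
python3 -c "
from workcell import job
print(job.finish_job())"
```

```text
the job is handed in; nothing more can be done
None
```

The job is handed in, with no verdict shown. By my last measurements the square lies on the board with its stock pushed flush to the near edge, its blade edge about 1 mm from the pencil line on the side without the cross, the board unmoved and the gripper clear. The toe end of the stock was hidden in that last camera check, so flushness there rests on the blade's alignment and on the square not moving under a 16 N push.

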